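Find the heavy side of a turned blank on the balancing stand

ROBOT

A 6-joint arm with a two-finger parallel gripper is mounted at the origin on a cart in front of the work surface, level with it; the furniture and walls round the work are solid. World frame = base frame: x ahead of the robot, y to its left, z up, the work surface at z = 0. Lengths are in m, angles in rad, forces in N, time in s.
With the tool pointing down it reaches from about 0.375 to 0.925 m from the base axis. Payload 5.7 kg.
Tool frame: the origin (TCP) lies midway between the tips of the shut fingers; the grasp point (between the pads) lies 19 mm behind it; z points along the fingers, x is the direction in which the jaws open and shut, and the axes are right-handed (so a half turn about z gives the same grasp; the last joint's range is limited). The gripper opens to 88 mm and grips with 3 to 60 N. Pads are 20 mm wide; open, the fingers measure 115 mm over their backs; the gripper's body (75 mm by 178 mm) begins 61 mm behind the grasp point.
Start: joints at [-1.403, 0.359, 1.51, -0, 1.272, -0.115], TCP at [0.167, -0.576, 0.223] pointing down, gripper open.
Joint ranges: [-2.97, 2.97], [-1.01, 2.36], [0.21, 2.38], [-0.96, 4.11], [0.2, 2.71], [-2.98, 2.98]. Speed limits (rad/s): [2.39, 2.39, 3.14, 3.14, 3.14, 3.14].

INTERFACE

Orientations are given as a unit quaternion [x, y, z, w].
In Python, from bench import move_ptp, servo_line, goto_joints, move_gripper, sleep, inverse_kinematics, capture, PlanningError, close_job, spot_in, silhouettes, current_clock, current_joint_pos, current_qvel, current_joint_torque, current_position, current_orientation, current_force, current_torque, current_finger_gap gives the robot as it stands. Calls block until the motion is done:
- move_ptp(position, orientation): joint-space move of the TCP to a pose.
- servo_line(position, orientation=None, rate=0.15, contact_N=None): straight line of the TCP; orientation=None keeps the orientation; rate is the mean speed in m/s. With contact_N (N) it stops when the force on the tool has changed by that much, and returns True; else False.
- goto_joints(angles): joint-space move.
- move_gripper(opening): finger opening in m; the grip force is fixed at half the most; returns when the fingers have stopped.
- sleep(seconds).
- inverse_kinematics(position, orientation): joint angles nearest the present ones, or None.
- capture(name): name is "scene" or "top" or "wrist"; returns a dict with "image" (400x640x3 uint8, blue, green, red), "range_z" (400x640 float32, m along the optical axis (not along the pixel's ray), 0 where there is no reading), "intrinsics" (3x3 intrinsics, pixels), "k1" (the pictures are not rectified: a ray, as slopes to the right and down, at radius r is drawn at 1 + k1 r^2 times it, then the intrinsics apply), "R" (3x3) and "t" (3): a world point X has camera coordinates R X + t. Camera axes: x right, y down, z forward; pixel columns grow to the right and rows downward; lengths in m; the calibration is good to about 2 mm. A picture is of the moment at which its call begins.
A pose or a line that the arm cannot do raises PlanningError and nothing moves.
- close_job(): hands the job in, once; it reports no verdict.
Trained networks look in the newest picture that a camera, given by its name, has taken for a name from the list of things; names that differ only in an ending like _2 or _b are one class to them, and where a whole thing is asked for, a point or a joint stands for the part that bears it (a point fixed in the world has none). Each returns a list of dicts, best first, with "conf" (0 to 1); they miss things now and then, are a little off and sometimes report something else, mostly with a low value. They report only what shows in the picture. A call takes as long as a camera call.
- spot_in(camera, query): "xy" ([column, row] in pixels, amid what is visible of it).
- silhouettes(camera, query): "region" (400x640 bool, what is visible of it) and "xy" ([column, row] in pixels, amid what is visible of it).
Readings, each from a call of its own:
- current_clock(): time.
- current_joint_pos(): joint angles.
- current_qvel(): joint speeds.
- current_joint_torque(): joint torques, N m.
- current_position(): TCP position.
- current_orientation(): TCP orientation.
- current_force(): force on the tool from outside, world axes, zero at the start.
- current_torque(): the same for the moment, N m.
- current_finger_gap(): finger opening in m.
Only numpy, scipy, OpenCV 4.12 (cv2) and the standard library are available. Lean on these libraries where they do the work, as an engineer would, in place of code of your own. Each camera call takes 0.05 s, during which the arm holds its last target.

TASK

The round wooden blank on the green balancing stand is heavier on one side, and you cannot see which: turn it by hand by its rim, feel where it turns harder and where easier, and work out the heavy side. Then bring the heavy side straight down to the bottom and finish still gripping the rim and holding the blank still there, so that it can be marked. Leave the other things on the table where they are.

Things in the scene. Friction and masses are not known exactly. Their poses are not given: they have to be found in the camera images.
- stand: Green balancing stand fixed to the table; origin under its base plate (120 x 170 x 12 mm), x away from the robot, y left, z up. Two uprights at x = -43 and +43 mm carry a level axle along x at z = 145 mm; their bearing blocks (18 mm thick, 46 mm wide) reach z = 174 mm. Above that height the blank's rim is clear on both sides.
- axle (a point): Centre of the axle, 145 mm above the table, same axes as the stand. On it sits a round brown wooden blank, upright like a wheel, flat face to the robot: radius 108 to 110 mm, 24 mm thick (faces at x = -12 and +12 mm), its weight 0.6 kg without its hidden inclusion; top of the rim 254 mm above the table. Grip the rim from above across the thickness, tilting with it.
- blank (a joint): Angle of the blank, rad: 0 with the red dot straight up, growing as its top moves to +y (left). Turns many times round. The bearings drag with 0.5 N m both ways, so it stays where it is let go; a heavy side pulling with up to 0.33 to 0.46 N m makes it harder to turn while that side rises, easier while it sinks.
- red_dot (a point): Red painted dot, 18 mm across, on the blank's front face, 88 mm from the axle; turns with the blank. It says nothing about the heavy side: that is a dense inclusion (0.47 to 0.65 kg) hidden inside the wood, its middle 72 mm from the axle, at another angle from the dot each time. It never starts at the bottom.
- ring_dark: dark turned wooden ring, 60 x 60 x 16 mm, lying loose on the table as a bystander; origin at the centre of its underside.
- ring_pale: pale turned wooden ring, 54 x 54 x 19 mm, lying loose on the table as a bystander; origin at the centre of its underside.
- lid_blank: dark domed wooden disc, 71 x 71 x 24 mm, lying loose on the table as a bystander; origin at the centre of its underside.
- sanding_block: sanding block, 47 x 87 x 28 mm, lying loose on the table as a bystander; origin at the centre of its underside.
- offcut: pale wooden offcut, 40 x 75 x 32 mm, lying loose on the table as a bystander; origin at the centre of its underside.
- goblet: finished pale wooden goblet, 63 x 63 x 110 mm, lying loose on the table as a bystander; origin at the centre of its underside.

How it is judged:
At the end, for the whole second after the job is handed in: The middle of the heavy inclusion is straight below the axle to within 20 mm sideways (about 15 degrees of turn), the blank is still, and the fingers are gripping its rim (more than 2 N, fingers reaching over the rim) (z of core_c0 in the frame of axle below -0.055 m and y of core_c0 in the frame of axle between -0.02 and 0.02 m and velocity of joint blank between -0.1 and 0.1 rad/s and contact force between the fingers and blank above 2 N and distance between the grasp point and axle below 0.125 m); the arm keeps its last pose, push and grip.
It fails at once if a bystander was moved by more than 3 cm (distance of any of ring_dark, ring_pale, lid_blank, sanding_block, offcut, goblet from where it was at the start of the episode above 0.03 m).
It also fails if it takes over 72 s, if anything falls off the work surface, if the arm or the gripper's body presses on something with over 40 N, if the wrist force passes 120 N, or if a joint passes its speed limit or range.

## Working session

There is one attempt and no reset: what is moved stays moved. The work goes in short steps, each a Python script; the robot and the scene stay as the last script left them, time stands still between calls to the robot, and variables do not carry over. Pictures are saved under pics/ and viewed, and the job is handed in when it is done.

```bash
ls; mkdir -p pics
cat > h.py <<'E'
import numpy as np, cv2
from bench import *
def ray_pt(c,u,v,z=None):
    K=np.array(c["intrinsics"]);k=c["k1"]
    d=np.array([(u-K[0,2])/K[0,0],(v-K[1,2])/K[1,1]]);s=d.copy()
    for _ in range(20): s=d/(1+k*(s@s))
    if z is None: z=c["range_z"][int(round(v)),int(round(u))]
    return np.array(c["R"]).T@(np.array([s[0]*z,s[1]*z,z])-np.array(c["t"]))
def proj(c,X):
    p=np.array(c["R"])@np.array(X)+np.array(c["t"]);s=p[:2]/p[2];s=s*(1+c["k1"]*(s@s));K=np.array(c["intrinsics"])
    return [K[0,0]*s[0]+K[0,2],K[1,1]*s[1]+K[1,2]]
E
python3 - <<'E'
from h import *
for n in ["scene","top"]:
    c=capture(n);cv2.imwrite(f"pics/{n}0.png",c["image"])
    print(n,np.array(c["R"]).round(2).tolist(),np.array(c["t"]).round(3), "cam",(-np.array(c["R"]).T@c["t"]).round(3))
    for q in ["stand","blank","red_dot","ring_dark","ring_pale","lid_blank","sanding_block","offcut","goblet"]:
        for d in spot_in(n,q)[:2]: print(q,round(d["conf"],2),np.round(d["xy"],1),ray_pt(c,*d["xy"]).round(3))
print(current_clock())
E
```

```text
pics
scene [[-0.71, -0.7, -0.01], [-0.34, 0.36, -0.87], [0.62, -0.62, -0.49]] [0.329 0.372 0.8  ] cam [-0.133  0.59   0.721]
stand 0.84 [371.3 195.4] [ 0.497 -0.235  0.15 ]
blank 0.84 [370.6 190. ] [ 0.5   -0.235  0.167]
blank 0.72 [244.9 299.5] [0.535 0.192 0.02 ]
red_dot 0.64 [373.4 189.9] [ 0.496 -0.243  0.165]
ring_dark 0.84 [329.  292.2] [0.421 0.017 0.001]
ring_pale 0.76 [246.5 297.7] [0.553 0.176 0.003]
lid_blank 0.62 [298.8 286.4] [0.473 0.072 0.023]
sanding_block 0.91 [284.6 308.8] [0.434 0.152 0.029]
offcut 0.38 [248. 299.] [0.529 0.186 0.021]
goblet 0.63 [351.7 175.7] [ 0.697 -0.382  0.092]
top [[0.02, -1.0, -0.01], [-0.99, -0.02, -0.15], [0.15, 0.01, -0.99]] [-0.118  0.574  1.336] cam [ 0.37  -0.122  1.406]
stand 0.83 [378.7 223.2] [ 0.496 -0.267  0.187]
blank 0.71 [384.2 222.2] [ 0.497 -0.279  0.213]
red_dot 0.59 [384.4 223. ] [ 0.497 -0.283  0.185]
ring_dark 0.5 [284.9 253.5] [0.411 0.012 0.001]
ring_pale 0.65 [232.8 212.3] [0.541 0.188 0.001]
lid_blank 0.93 [271.8 231.3] [0.479 0.054 0.028]
sanding_block 0.63 [246.5 241.5] [0.445 0.133 0.031]
offcut 0.63 [404.2 194. ] [ 0.608 -0.367  0.032]
goblet 0.74 [414.6 158.1] [ 0.719 -0.395  0.065]
1.0
```

View pics/scene0.png

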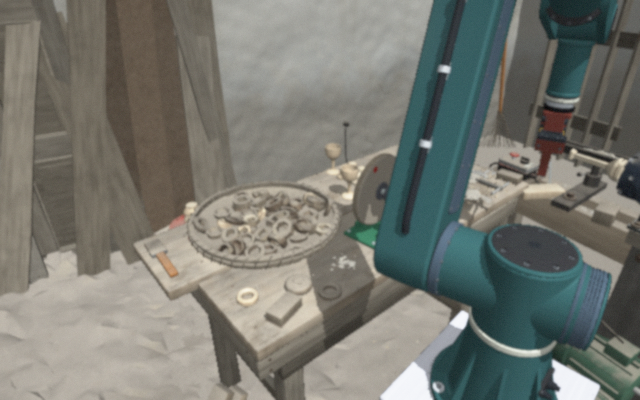

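View pics/top0.png

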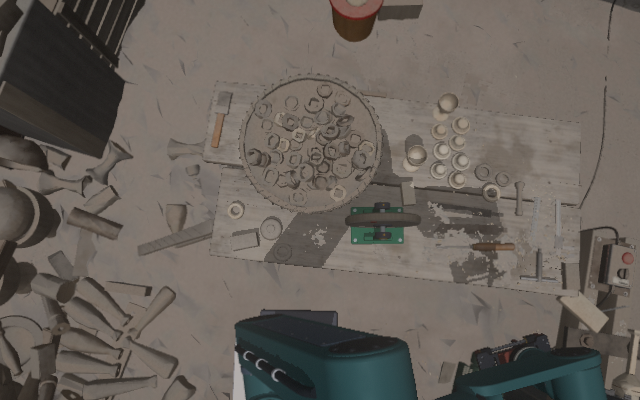

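Run:
```python
from h import *
c=capture("top")
im=c["image"]; cv2.imwrite("pics/topcrop.png",cv2.resize(im[180:260,330:440],None,fx=6,fy=6))
hsv=cv2.cvtColor(im,cv2.COLOR_BGR2HSV)
P=[]
for v in range(180,260):
  for u in range(330,440):
    if c["range_z"][v,u]>0: P.append(np.r_[ray_pt(c,u,v),hsv[v,u],u,v])
P=np.array(P)
g=(P[:,3]>45)&(P[:,3]<90)&(P[:,4]>90)&(P[:,2]<.03)&(P[:,2]>0)
G=P[g];print(len(G),G[:,:3].min(0),G[:,:3].max(0))
print(cv2.minAreaRect(G[:,:2].astype(np.float32)))
d=P[(P[:,2]>.18)]
print(len(d),d[:,:3].max(0),d[:,:3].min(0))
for lo in (.18,.21,.235,.245):
  e=P[(P[:,2]>lo)&(P[:,2]<.26)]
  print(lo,len(e),e[:,:2].mean(0),cv2.minAreaRect(e[:,:2].astype(np.float32)),np.polyfit(e[:,1],e[:,0],1))
# circle fit in y,z for rim
e=P[(P[:,2]>.18)&(P[:,2]<.27)]
A=np.c_[e[:,1],e[:,2],np.ones(len(e))];s=np.linalg.lstsq(A,(e[:,1]**2+e[:,2]**2),rcond=None)[0]
print("circ",s[0]/2,s[1]/2,np.sqrt(s[2]+s[0]**2/4+s[1]**2/4))
c=capture("scene");cv2.imwrite("pics/scenecrop.png",cv2.resize(c["image"][140:260,320:420],None,fx=5,fy=5))
for d in silhouettes("scene","red_dot")[:2]: print(d["conf"],d["xy"],d["region"].sum(), ray_pt(c,*d["xy"]))
```

```text
452 [ 0.45197929 -0.36379444  0.00359146] [ 0.50061535 -0.1983569   0.02992015]
((0.4762626588344574, -0.28106746077537537), (0.16543833911418915, 0.04863455519080162), 89.9753646850586)
773 [ 0.52379686 -0.18021057  0.25744544] [ 0.49502314 -0.38489701  0.18109483]
0.18 773 [ 0.50628204 -0.27744173] ((0.5089119672775269, -0.28258782625198364), (0.025224056094884872, 0.20452828705310822), 1.4680638313293457) [-0.01661082  0.50167351]
0.21 625 [ 0.50715087 -0.27977258] ((0.5088790655136108, -0.28290078043937683), (0.025203118100762367, 0.17480145394802094), 1.4231934547424316) [-0.0187105   0.50191618]
0.235 401 [ 0.50809973 -0.28218451] ((0.5091961622238159, -0.28359997272491455), (0.02460240200161934, 0.12461112439632416), 1.412559151649475) [-0.01951809  0.50259202]
0.245 249 [ 0.50888715 -0.28266463] ((0.509723424911499, -0.28207045793533325), (0.022748492658138275, 0.09643496572971344), 0.6174941658973694) [-0.02327916  0.50230695]
circ -0.2808750244836621 0.1758377032685998 0.0793632506260431
0.67 [372.9, 187.5] 1978 [ 0.49728093 -0.24149894  0.17290947]
0.39 [283.3, 308.7] 802 [0.43599763 0.15393966 0.03004823]
```

View pics/topcrop.png

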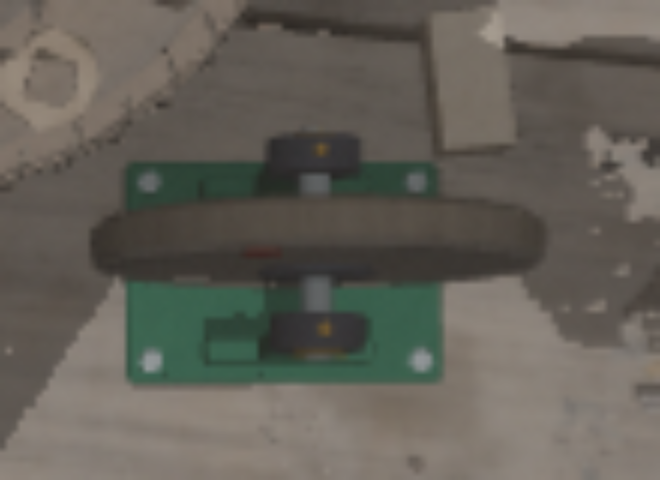

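View pics/scenecrop.png

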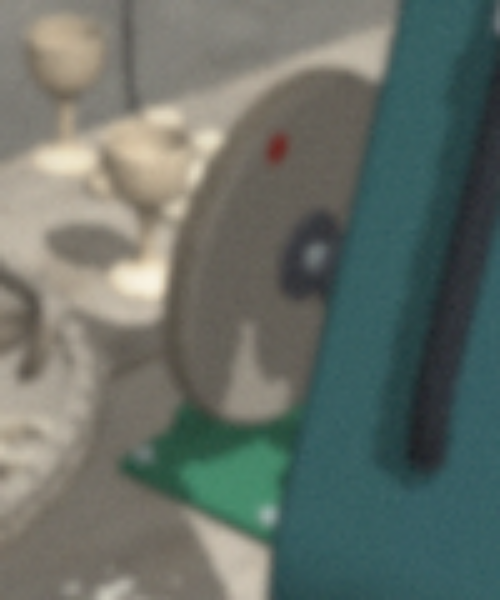

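```bash
cat >> h.py <<'E'
from scipy.spatial.transform import Rotation as Rn
YAW=0.018; AX=np.array([0.5095,-0.281,0.145]); SGN=1
EX=np.array([np.cos(YAW),np.sin(YAW),0]);EY=np.array([-np.sin(YAW),np.cos(YAW),0]);EZ=np.array([0,0,1.])
def pose(b,r=0.084,sgn=None):   # b: angle from top to +y, r radius of the TCP
    s=SGN if sgn is None else sgn
    u=EY*np.sin(b)+EZ*np.cos(b); z=-u; x=s*EX; y=np.cross(z,x)
    return (AX+r*u).tolist(), Rn.from_matrix(np.c_[x,y,z]).as_quat().tolist()
def dotangle(c,u,v):
    K=np.array(c["intrinsics"]); p1=ray_pt(c,u,v,1.0); o=-np.array(c["R"]).T@np.array(c["t"]); d=p1-o
    t=((AX-12.5e-3*EX-o)@EX)/(d@EX); X=o+t*d-AX
    return np.arctan2(X@EY,X[2]),np.hypot(X@EY,X[2])
E
python3 - <<'E'
from h import *
c=capture("scene");print(dotangle(c,375.4,169.6)); 
print("axle end vis", proj(c,AX), proj(c,AX-.052*EX))
c=capture("top");print(dotangle(c,373.7,222.2))
for s in (1,-1):
  for b in range(-90,91,15):
    o=[]
    for r in (.084,.16):
      q=inverse_kinematics(*pose(np.radians(b),r,s)); o.append(None if q is None else np.round(q,2).tolist())
    print(s,b,o)
print(current_clock(),current_force(),current_torque(),current_finger_gap())
E
```

```text
(np.float64(0.3937043189878145), np.float64(0.08871974395107401))
axle end vis [np.float64(377.6208061746073), np.float64(190.01285709931997)] [np.float64(392.27628943755883), np.float64(195.82984256885945)]
(np.float64(0.4455209276163062), np.float64(0.07136527338728936))
1 -90 [[-1.04, 1.26, 0.82, 0.86, 2.44, -0.85], [-1.08, 1.36, 0.55, 1.0, 2.57, -0.65]]
1 -75 [[-1.03, 1.1, 0.9, 0.69, 2.29, -0.92], [-1.07, 1.17, 0.65, 0.77, 2.44, -0.8]]
1 -60 [[-1.0, 0.92, 1.0, 0.56, 2.11, -0.96], [-1.04, 0.97, 0.79, 0.59, 2.27, -0.89]]
1 -45 [[-0.96, 0.75, 1.13, 0.44, 1.92, -0.96], [-0.99, 0.77, 0.95, 0.44, 2.08, -0.93]]
1 -30 [[-0.88, 0.59, 1.27, 0.32, 1.71, -0.92], [-0.91, 0.58, 1.11, 0.32, 1.87, -0.9]]
1 -15 [[-0.77, 0.44, 1.41, 0.18, 1.49, -0.82], [-0.79, 0.41, 1.28, 0.18, 1.65, -0.81]]
1 0 [[-0.62, 0.33, 1.54, -0.0, 1.27, -0.64], [-0.62, 0.27, 1.43, -0.0, 1.44, -0.64]]
1 15 [[-0.44, 0.27, 1.67, -0.26, 1.1, -0.35], [-0.4, 0.2, 1.58, -0.25, 1.27, -0.36]]
1 30 [[-0.23, 0.29, 1.78, -0.6, 1.03, 0.06], [-0.16, 0.21, 1.7, -0.56, 1.19, 0.03]]
1 45 [[-0.04, 0.39, 1.85, -0.93, 1.08, 0.48], [0.06, 0.32
[... 322 characters left out ...]
2.27, 2.25]]
-1 -45 [[-0.96, 0.75, 1.13, 0.44, 1.92, 2.18], [-0.99, 0.77, 0.95, 0.44, 2.08, 2.22]]
-1 -30 [[-0.88, 0.59, 1.27, 0.32, 1.71, 2.22], [-0.91, 0.58, 1.11, 0.32, 1.87, 2.24]]
-1 -15 [[-0.77, 0.44, 1.41, 0.18, 1.49, 2.32], [-0.79, 0.41, 1.28, 0.18, 1.65, 2.33]]
-1 0 [[-0.62, 0.33, 1.54, -0.0, 1.27, 2.5], [-0.62, 0.27, 1.43, -0.0, 1.44, 2.5]]
-1 15 [[-0.44, 0.27, 1.67, -0.26, 1.1, 2.8], [-0.4, 0.2, 1.58, -0.25, 1.27, 2.78]]
-1 30 [None, None]
-1 45 [[-0.04, 0.39, 1.85, -0.93, 1.08, -2.66], [0.06, 0.32, 1.79, -0.85, 1.23, -2.71]]
-1 60 [None, None]
-1 75 [None, None]
-1 90 [None, None]
1.25 [-0.19643049 -0.24310025 -0.04765062] [-0.01596758  0.02417387 -0.00177018] 0.08802625699377926
```

```bash
cat >> h.py <<'E'
def mom(F,T,p): # moment about the axle of outside load on tool, component along the direction of growing blank angle
    F=np.array(F);T=np.array(T);p=np.array(p)
    M=np.cross(p-AX,F)+T
    return -M@EX   # rotation that moves top to +y is about -x
E
python3 - <<'E'
from h import *
move_ptp(*pose(0,.165)); print(current_clock(),np.round(current_force(),2),np.round(current_torque(),3))
servo_line(pose(0,.084)[0],rate=.12)
print(current_clock(),np.round(current_position(),4),np.round(current_force(),2))
c=capture("wrist");cv2.imwrite("pics/w1.png",c["image"])
move_gripper(0.0)
print(current_clock(),current_finger_gap(),np.round(current_position(),4),np.round(current_force(),2),np.round(current_torque(),3))
E
```

```text
2.9333 [ 0.28  0.93 -0.28] [-0.14  -0.121 -0.04 ]
3.7583 [ 0.5098 -0.2815  0.2296] [-0.71 -0.61 -0.65]
4.8083 0.023710662335510897 [ 0.5098 -0.281   0.229 ] [ 1.68  0.18 -1.59] [ 0.011 -0.416  0.109]
```

View pics/w1.png

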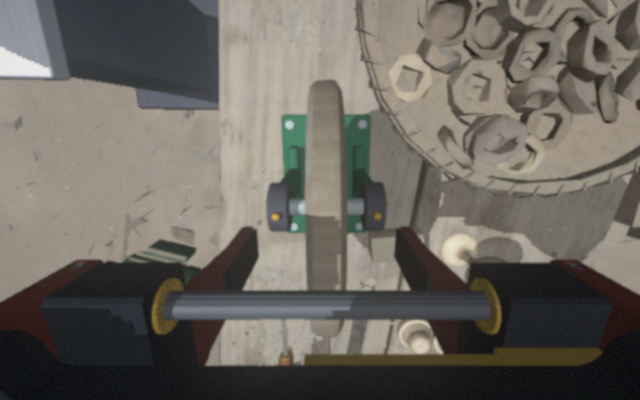

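The wrist picture shows the rim centred between the fingers (column ~325) with the bearing blocks at (278,205) and (373,205); the grip holds at 23.7 mm. Next I feel it by a short turn.

```bash
cat >> h.py <<'E'
import threading,json
def rec():
    b=np.arctan2((np.array(current_position())-AX)@EY,current_position()[2]-AX[2])
    F=current_force();T=current_torque();p=current_position()
    return current_clock(),np.degrees(b),mom(F,T,p),mom(F,[0,0,0],p),-np.array(T)@EX
def arc(b0,b1,step=5,rate=.06,r=.084,log=None):
    n=max(1,int(np.ceil(abs(b1-b0)/step)))
    for b in np.linspace(b0,b1,n+1)[1:]:
        servo_line(*pose(np.radians(b),r),rate=rate)
        x=rec()
        if log is not None: log.append((float(b),int(np.sign(b1-b0)))+tuple(float(v) for v in x))
E
python3 - <<'E'
from h import *
L=[];out=[];stop=False
def th():
    while not stop:
        try: out.append(rec())
        except Exception as e: out.append(repr(e)); return
t=threading.Thread(target=th);t.start()
try: servo_line(*pose(np.radians(6)),rate=.03)
finally: stop=True; t.join()
print(len(out));
for o in out[::max(1,len(out)//15)]: print(o if isinstance(o,str) else np.round(o,3))
for _ in range(4): print(np.round(rec(),3))
sleep(.3);print(np.round(rec(),3))
E
```

```text
1
[ 5.25  -0.008  0.15   0.027  0.123]
[5.25  6.442 0.332 0.209 0.123]
[5.25  6.442 0.332 0.209 0.123]
[5.25  6.442 0.332 0.209 0.123]
[5.25  6.442 0.332 0.209 0.123]
[ 5.55   6.414 -0.039  0.272 -0.311]
```

Run:
```python
from h import *
def samp(n):
    A=[]
    for _ in range(n):
        sleep(.02); A.append(np.r_[current_force()@EX*0 if 0 else np.array(current_force()),current_torque()])
    A=np.array(A);print(A.mean(0).round(2),A.std(0).round(2),round(current_clock(),2), np.degrees(np.arctan2((np.array(current_position())-AX)@EY,current_position()[2]-AX[2])).round(2))
samp(10)
for b in (9,12,15,12,9,6):
    servo_line(*pose(np.radians(b)),rate=.03); print(b); samp(2); samp(8)
```

```text
[ 4.4   2.86 -6.11  0.33 -1.01  0.26] [0.51 0.48 0.52 0.02 0.02 0.03] 5.72 6.43
9
[ 4.76 -0.54 -8.5  -0.01 -0.98  0.18] [0.77 0.49 0.26 0.01 0.03 0.02] 6.05 9.08
[ 5.33  0.   -8.62  0.03 -1.04  0.23] [0.34 0.55 0.45 0.03 0.04 0.03] 6.18 9.08
12
[ 5.97 -0.65 -9.76 -0.01 -1.07  0.24] [0.01 0.06 0.52 0.03 0.03 0.01] 6.52 12.08
[ 5.74 -0.55 -9.57  0.09 -1.05  0.27] [0.42 0.66 0.59 0.05 0.03 0.03] 6.65 12.08
15
[  5.35  -1.63 -11.17   0.02  -1.05   0.27] [0.07 0.17 0.19 0.02 0.01 0.01] 6.98 15.08
[  5.63  -1.5  -10.85   0.08  -1.06   0.32] [0.26 0.35 0.42 0.04 0.01 0.01] 7.12 15.06
12
[ 5.74  2.33 -8.16  1.03 -1.11  0.52] [0.39 0.17 0.11 0.01 0.01 0.02] 7.45 12.54
[ 6.02  2.22 -8.96  0.93 -1.09  0.53] [0.32 0.35 0.3  0.03 0.03 0.02] 7.58 12.52
9
[ 5.96  3.73 -6.84  1.06 -1.12  0.52] [0.21 0.2  0.1  0.   0.01 0.01] 7.92 9.66
[ 5.75  3.07 -7.3   1.02 -1.09  0.45] [0.65 0.51 0.41 0.03 0.02 0.03] 8.05 9.67
6
[ 5.85  4.1  -5.8   1.1  -1.06  0.44] [0.62 0.36 0.09 0.   0.01 0.02] 8.38 6.73
[ 5.94  3.84 -5.81  1.02 -1.06  0.43] [0.58 0.34 0.48 0.04 0.05 0.02] 8.52 6.74
```

```bash
cat >> h.py <<'E'
def samp2(n=6,dt=.012):
    A=[]
    for _ in range(n):
        sleep(dt); A.append(np.r_[current_force(),current_torque(),current_joint_torque(),current_joint_pos(),current_position()])
    return np.mean(A,0)
def bnow():
    p=np.array(current_position())-AX; return float(np.degrees(np.arctan2(p@EY,p[2])))
def sweep(targets,tag,rate=.06,step=10):
    f=open("log.jsonl","a"); b=bnow()
    for g in targets:
        n=max(1,int(np.ceil(abs(g-b)/step-.05))); d=np.sign(g-b)
        for x in np.linspace(b,g,n+1)[1:]:
            servo_line(*pose(np.radians(x)),rate=rate)
            f.write(json.dumps(dict(tag=tag,b=float(x),d=float(d),bm=bnow(),t=current_clock(),s=samp2().tolist()))+"\n")
        b=g
    f.close()
E
python3 - <<'E'
from h import *
sweep([40,-55],"grip1")
print(current_clock(),bnow(),current_finger_gap())
for l in open("log.jsonl"):
    r=json.loads(l);print(r["tag"],round(r["b"]),r["d"],round(r["bm"],1),np.round(r["s"][:12],2).tolist())
c=capture("scene");cv2.imwrite("pics/s2.png",c["image"][100:300,280:480])
E
```

```text
14.475 -56.38208260266095 0.023641568440881784
grip1 15 1.0 15.9 [5.35, 2.34, -9.2, 0.64, -1.1, 0.41, -2.26, -50.26, -27.47, -3.23, 1.0, 0.17]
grip1 23 1.0 24.1 [5.28, 0.74, -10.95, 0.74, -1.0, 0.49, -1.15, -49.84, -26.44, -3.65, 1.51, 0.16]
grip1 32 1.0 32.4 [4.39, -1.18, -12.0, 0.84, -0.81, 0.53, -0.03, -50.01, -24.77, -4.0, 2.32, 0.14]
grip1 40 1.0 40.5 [3.8, -3.04, -12.13, 0.96, -0.64, 0.55, 1.17, -50.7, -22.35, -4.24, 3.36, 0.14]
grip1 30 -1.0 29.8 [4.41, -4.11, -9.57, 0.7, -0.76, 0.56, 0.05, -49.18, -24.42, -2.79, 2.04, 0.04]
grip1 21 -1.0 20.7 [4.36, -0.52, -5.3, 0.65, -0.84, 0.48, -1.78, -47.31, -25.64, -2.51, 1.22, 0.02]
grip1 12 -1.0 11.3 [3.94, 1.57, -1.05, 0.67, -0.85, 0.4, -2.88, -46.22, -25.73, -2.13, 0.75, 0.1]
grip1 2 -1.0 1.7 [3.72, 1.18, 3.11, 0.46, -0.82, 0.24, -2.56, -46.59, -24.77, -1.27, 0.84, 0.12]
grip1 -8 -1.0 -8.0 [3.35, -0.35, 5.67, 0.29, -0.81, 0.14, -1.66, -48.65, -23.43, -0.54, 1.45, 0.18]
grip1 -17 -1.0 -17.7 [3.4, -2.03, 6.58, 0.04, -0.86, -0.01, -0.66, -52.45, -22.01, 0.11, 2.37, 0.19]
grip1 -26 -1.0 -27.4 [3.71, -4.32, 7.08, -0.09, -0.89, -0.2, 0.24, -56.94, -20.53, 0.54, 3.36, 0.2]
grip1 -36 -1.0 -37.1 [4.44, -6.31, 6.37, -0.27, -0.94, -0.35, 1.09, -61.78, -19.01, 0.84, 4.39, 0.2]
grip1 -46 -1.0 -46.8 [5.58, -8.94, 4.75, -0.52, -0.95, -0.59, 1.84, -66.74, -17.56, 1.08, 5.44, 0.2]
grip1 -55 -1.0 -56.5 [5.91, -10.2, 3.1, -0.74, -0.93, -0.84, 2.39, -71.54, -16.31, 1.25, 6.4, 0.2]
```

View pics/s2.png

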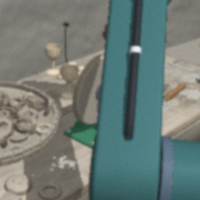

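Run:
```python
from h import *
sweep([40],"grip1")
print(current_clock())
move_gripper(.088); print(current_clock())
sweep([-55],"air",rate=.09,step=16)
print(current_clock())
c=capture("scene")
d=spot_in("scene","red_dot");print([(x["conf"],x["xy"]) for x in d])
cv2.imwrite("pics/s3.png",c["image"][100:300,280:480])
c=capture("top");cv2.imwrite("pics/t3.png",cv2.resize(c["image"][180:260,330:440],None,fx=5,fy=5))
for l in open("log.jsonl"):
    r=json.loads(l); s=r["s"];p=np.array(s[18:])-AX
    print(r["tag"],round(r["b"]),r["d"],round(r["bm"],1),"r",round(np.hypot(p@EY,p[2]),4),np.round(s[:12],2).tolist())
```

```text
18.825
19.9083
22.9167
[(0.79, [368.5, 193.8])]
grip1 15 1.0 15.9 r 0.0836 [5.35, 2.34, -9.2, 0.64, -1.1, 0.41, -2.26, -50.26, -27.47, -3.23, 1.0, 0.17]
grip1 23 1.0 24.1 r 0.0834 [5.28, 0.74, -10.95, 0.74, -1.0, 0.49, -1.15, -49.84, -26.44, -3.65, 1.51, 0.16]
grip1 32 1.0 32.4 r 0.0833 [4.39, -1.18, -12.0, 0.84, -0.81, 0.53, -0.03, -50.01, -24.77, -4.0, 2.32, 0.14]
grip1 40 1.0 40.5 r 0.0833 [3.8, -3.04, -12.13, 0.96, -0.64, 0.55, 1.17, -50.7, -22.35, -4.24, 3.36, 0.14]
grip1 30 -1.0 29.8 r 0.0838 [4.41, -4.11, -9.57, 0.7, -0.76, 0.56, 0.05, -49.18, -24.42, -2.79, 2.04, 0.04]
grip1 21 -1.0 20.7 r 0.0841 [4.36, -0.52, -5.3, 0.65, -0.84, 0.48, -1.78, -47.31, -25.64, -2.51, 1.22, 0.02]
grip1 12 -1.0 11.3 r 0.0845 [3.94, 1.57, -1.05, 0.67, -0.85, 0.4, -2.88, -46.22, -25.73, -2.13, 0.75, 0.1]
grip1 2 -1.0 1.7 r 0.0849 [3.72, 1.18, 3.11, 0.46, -0.82, 0.24, -2.56, -46.59, -24.77, -1.27, 0.84, 0.12]
grip1 -8 -1.0 -8.0 r 0.0851 [3.35, -0.35, 5.67, 0.29, -0.81, 0.14, -1.66, -48.65, -23.43, -0.54, 1.45, 0.18]
grip1 -17 -1.0 -17.7 r 0.0854 [3.4, -2.03, 6.58, 0.04, -0.86, -0.01, -0.66, -52.45, -
[... 1491 characters left out ...]
, 0.83, 1.92, -52.27, -21.42, -3.97, 4.31, 0.08]
air 24 -1.0 23.8 r 0.0836 [-0.09, 0.35, -0.18, 0.16, -0.07, -0.01, -1.07, -44.82, -26.3, -2.11, -0.32, -0.08]
air 8 -1.0 9.0 r 0.0827 [-0.38, 0.25, -0.36, 0.04, -0.08, -0.02, -1.31, -46.7, -27.88, -0.7, -0.44, -0.06]
air -7 -1.0 -7.0 r 0.0826 [0.04, 0.33, -0.06, -0.08, -0.08, 0.01, -1.57, -51.56, -27.57, 0.56, 0.54, -0.06]
air -23 -1.0 -22.8 r 0.0829 [-0.21, 0.17, 0.04, -0.19, -0.12, -0.0, -1.63, -58.13, -25.93, 1.46, 1.88, -0.02]
air -39 -1.0 -38.6 r 0.0834 [0.15, 0.31, 0.49, -0.27, -0.09, -0.01, -1.61, -65.04, -23.82, 2.03, 3.11, -0.0]
air -55 -1.0 -54.4 r 0.0838 [0.22, 0.38, 0.02, -0.36, -0.11, -0.02, -1.4, -71.23, -21.56, 2.37, 4.03, 0.02]
```

View pics/t3.png

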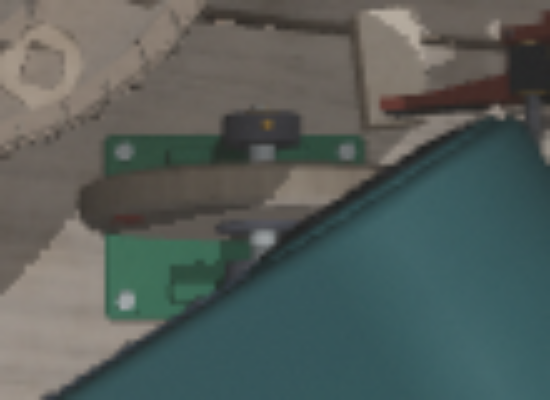

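View pics/s3.png

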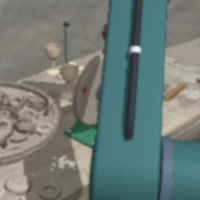

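```bash
cat > an.py <<'E'
from h import *
def load():
    R=[]
    for l in open("log.jsonl"):
        r=json.loads(l);s=np.array(r["s"]);b=np.radians(r["bm"])
        e=.02
        qa=np.array(inverse_kinematics(*pose(b-e)));qb=np.array(inverse_kinematics(*pose(b+e)))
        r["W"]=s[6:12]@((qb-qa)/(2*e)); r["S"]=s; R.append(r)
    air=sorted([r for r in R if r["tag"]=="air"],key=lambda r:r["bm"])
    ab=[r["bm"] for r in air];pW=np.polyfit(ab,[r["W"] for r in air],3)
    print("air resid",np.round([r["W"]-np.polyval(pW,r["bm"]) for r in air],3))
    pt=np.polyfit(ab,[-r["S"][3:6]@EX for r in air],3)
    for r in R:
        r["M"]=r["W"]-np.polyval(pW,r["bm"])
        b=np.radians(r["bm"]);t=EY*np.cos(b)-EZ*np.sin(b)
        r["Ft"]=r["S"][:3]@t; r["Tq"]=-r["S"][3:6]@EX-np.polyval(pt,r["bm"])
    return R
if __name__=="__main__":
    for r in load(): print(r["tag"],round(r["b"]),r["d"],round(r["bm"],1),"M",round(r["M"],3),"Ft",round(r["Ft"],2),"Tq",round(r["Tq"],3), "r*Ft+-Tq",round(.084*r["Ft"]+r["Tq"],2),round(.084*r["Ft"]-r["Tq"],2))
E
python3 an.py
```

```text
air resid [-0.018  0.044  0.007 -0.102  0.102 -0.032]
grip1 15 1.0 15.9 M 1.433 Ft 4.68 Tq -0.527 r*Ft+-Tq -0.13 0.92
grip1 23 1.0 24.1 M 1.248 Ft 5.06 Tq -0.551 r*Ft+-Tq -0.13 0.98
grip1 32 1.0 32.4 M 0.407 Ft 5.36 Tq -0.58 r*Ft+-Tq -0.13 1.03
grip1 40 1.0 40.5 M -1.063 Ft 5.52 Tq -0.613 r*Ft+-Tq -0.15 1.08
grip1 30 -1.0 29.8 M -0.1 Ft 1.13 Tq -0.462 r*Ft+-Tq -0.37 0.56
grip1 21 -1.0 20.7 M 0.441 Ft 1.31 Tq -0.505 r*Ft+-Tq -0.39 0.61
grip1 12 -1.0 11.3 M 0.683 Ft 1.68 Tq -0.598 r*Ft+-Tq -0.46 0.74
grip1 2 -1.0 1.7 M 0.738 Ft 1.02 Tq -0.466 r*Ft+-Tq -0.38 0.55
grip1 -8 -1.0 -8.0 M 0.845 Ft 0.38 Tq -0.36 r*Ft+-Tq -0.33 0.39
grip1 -17 -1.0 -17.7 M 0.931 Ft 0.01 Tq -0.177 r*Ft+-Tq -0.18 0.18
grip1 -26 -1.0 -27.4 M 1.062 Ft -0.63 Tq -0.104 r*Ft+-Tq -0.16 0.05
grip1 -36 -1.0 -37.1 M 1.197 Ft -1.25 Tq 0.025 r*Ft+-Tq -0.08 -0.13
grip1 -46 -1.0 -46.8 M 1.338 Ft -2.72 Tq 0.217 r*Ft+-Tq -0.01 -0.45
grip1 -55 -1.0 -56.5 M 1.453 Ft -3.1 Tq 0.386 r*Ft+-Tq 0.13 -0.65
grip1 -47 1.0 -45.9 M 2.853 Ft 2.29 Tq -0.092 r*Ft+-Tq 0.1 0.28
grip1 -37 1.0 -36.0 M 2.533 Ft 2.91 Tq -0.246 r*Ft+-Tq -0.0 0.49
gri
[... 185 characters left out ...]
9 0.77
grip1 1 1.0 3.2 M 1.511 Ft 4.58 Tq -0.449 r*Ft+-Tq -0.06 0.83
grip1 11 1.0 12.7 M 1.401 Ft 5.22 Tq -0.514 r*Ft+-Tq -0.08 0.95
grip1 21 1.0 22.3 M 1.133 Ft 5.48 Tq -0.59 r*Ft+-Tq -0.13 1.05
grip1 30 1.0 31.8 M 0.309 Ft 5.61 Tq -0.563 r*Ft+-Tq -0.09 1.03
grip1 40 1.0 41.4 M -1.506 Ft 5.98 Tq -0.573 r*Ft+-Tq -0.07 1.07
air 24 -1.0 23.8 M -0.032 Ft 0.39 Tq 0.001 r*Ft+-Tq 0.03 0.03
air 8 -1.0 9.0 M 0.102 Ft 0.31 Tq -0.001 r*Ft+-Tq 0.03 0.03
air -7 -1.0 -7.0 M -0.102 Ft 0.32 Tq -0.002 r*Ft+-Tq 0.02 0.03
air -23 -1.0 -22.8 M 0.007 Ft 0.18 Tq 0.006 r*Ft+-Tq 0.02 0.01
air -39 -1.0 -38.6 M 0.044 Ft 0.54 Tq -0.005 r*Ft+-Tq 0.04 0.05
air -55 -1.0 -54.4 M -0.018 Ft 0.23 Tq 0.001 r*Ft+-Tq 0.02 0.02
```

```bash
cat > an2.py <<'E'
from h import *
def Jinv(b,r):
    p,q=pose(b,r);p=np.array(p);e=2e-3;C=[]
    for i in range(3):
        d=np.zeros(3);d[i]=e
        C.append((np.array(inverse_kinematics((p+d).tolist(),q))-np.array(inverse_kinematics((p-d).tolist(),q)))/(2*e))
    e=.01
    for i in range(3):
        d=np.zeros(3);d[i]=e
        f=lambda s:(Rn.from_rotvec(s*d)*Rn.from_quat(q)).as_quat().tolist()
        C.append((np.array(inverse_kinematics(p.tolist(),f(1)))-np.array(inverse_kinematics(p.tolist(),f(-1))))/(2*e))
    return np.array(C)
R=[json.loads(l) for l in open("log.jsonl")]
air=[r for r in R if r["tag"].startswith("air")]
from scipy.interpolate import make_interp_spline
A=sorted([(r["bm"],r["s"][6:12],r["s"][3:6]) for r in air],key=lambda a:a[0])
x=np.array([a[0] for a in A]);f=[np.polyfit(x,[a[1][j] for a in A],4) for j in range(6)]
ft=np.polyfit(np.sin(np.radians(x)),np.array([a[2] for a in A]),1)
for r in R:
    if not -58<r["bm"]<26: continue
    b=np.radians(r["bm"]);s=np.array(r["s"]);tau=s[6:12]-np.array([np.polyval(k,r["bm"]) for k in f])
    w=Jinv(b,.084)@tau  # wrench arm->outside at TCP
    T=s[3:6]-(ft[0]*np.sin(b)+ft[1])
    print(r["tag"],round(r["bm"]),r["d"],"jt",np.round(-w,2),"ft",np.round(s[:3],2),np.round(T,2), "Mjt",round(mom(-w[:3],-w[3:],AX+.084*(EY*np.sin(b)+EZ*np.cos(b))),2))
E
python3 an2.py
```

```text
grip1 16 1.0 jt [ 5.99 -1.36 -7.64  1.38  0.16  0.21] ft [ 5.35  2.34 -9.2 ] [ 0.54 -1.03  0.41] Mjt -1.33
grip1 24 1.0 jt [ 5.19 -2.81 -8.57  1.36  0.07  0.24] ft [  5.28   0.74 -10.95] [ 0.58 -0.93  0.49] Mjt -1.29
grip1 21 -1.0 jt [ 4.72 -1.24 -4.29  0.4   0.01  0.1 ] ft [ 4.36 -0.52 -5.3 ] [ 0.52 -0.77  0.48] Mjt -0.38
grip1 11 -1.0 jt [ 4.33  0.53  0.17  0.62 -0.04  0.18] ft [ 3.94  1.57 -1.05] [ 0.6  -0.78  0.4 ] Mjt -0.59
grip1 2 -1.0 jt [ 3.78 -0.22  3.95  0.7  -0.05  0.18] ft [3.72 1.18 3.11] [ 0.47 -0.73  0.25] Mjt -0.73
grip1 -8 -1.0 jt [ 3.19 -2.02  6.03  0.81 -0.26  0.2 ] ft [ 3.35 -0.35  5.67] [ 0.36 -0.72  0.15] Mjt -0.9
grip1 -18 -1.0 jt [ 3.17 -4.09  6.28  0.83 -0.3   0.14] ft [ 3.4  -2.03  6.58] [ 0.19 -0.77 -0.  ] Mjt -0.99
grip1 -27 -1.0 jt [ 3.39 -5.96  5.79  0.85 -0.34  0.07] ft [ 3.71 -4.32  7.08] [ 0.12 -0.8  -0.19] Mjt -1.07
grip1 -37 -1.0 jt [ 3.84 -7.74  4.62  0.86 -0.36 -0.03] ft [ 4.44 -6.31  6.37] [-0.   -0.84 -0.34] Mjt -1.14
grip1 -47 -1.0 jt [ 4.57 -9.47  2.76  0.9  -0.33 -0.09] ft [ 5.58 -8.94  4.75] [-0.19 -0.84 -0.58] Mjt -1.27
grip1 -57 -1.0 jt [ 
[... 878 characters left out ...]
 1.23   0.15   0.19] ft [  7.66   1.25 -11.73] [ 0.63 -1.44  0.62] Mjt -1.11
air 24 -1.0 jt [-0.01  0.01 -0.   -0.   -0.    0.  ] ft [-0.09  0.35 -0.18] [ 0.01  0.01 -0.  ] Mjt 0.0
air 9 -1.0 jt [ 0.03 -0.04  0.01  0.02  0.01  0.  ] ft [-0.38  0.25 -0.36] [-0.01 -0.   -0.01] Mjt -0.02
air -7 -1.0 jt [-0.06  0.09 -0.01 -0.04 -0.02 -0.01] ft [ 0.04  0.33 -0.06] [-0.01  0.01  0.02] Mjt 0.05
air -23 -1.0 jt [ 0.05 -0.1   0.01  0.04  0.01  0.01] ft [-0.21  0.17  0.04] [-0.01 -0.03  0.01] Mjt -0.05
air -39 -1.0 jt [-0.02  0.05  0.   -0.02 -0.01 -0.01] ft [0.15 0.31 0.49] [0.01 0.02 0.  ] Mjt 0.02
air -54 -1.0 jt [ 0.   -0.01 -0.    0.    0.    0.  ] ft [0.22 0.38 0.02] [-0.    0.   -0.01] Mjt -0.0
```

The resting readings look saturated by drag after small overshoots. Both sweep directions then suggest the heavy side is now about 84° from the top, toward +y. I'll turn on by about 95° and check with a second sweep about the predicted bottom.

```bash
sed -i 's/"air"/"air"/' h.py
python3 - <<'E'
from h import *
c=capture("scene");print("dot",dotangle(c,364,190.5))
im=c["image"];m=((im[...,2].astype(int)-im[...,1])>40).astype(np.uint8);m[:, :340]=0;m[:,400:]=0;m[:150]=0;m[230:]=0
ys,xs=np.nonzero(m);print(len(xs),xs.mean() if len(xs) else 0,ys.mean() if len(xs) else 0)
if len(xs): a,r=dotangle(c,xs.mean(),ys.mean());print("dot deg",np.degrees(a),r)
b0=bnow();move_gripper(0.0);print(b0,bnow(),current_finger_gap(),current_clock())
sweep([40],"grip2")
print(bnow(),current_clock())
move_gripper(.088)
sweep([0],"air2",rate=.1,step=14)
print(bnow(),current_clock())
c=capture("scene");cv2.imwrite("pics/s4.png",cv2.resize(c["image"][140:260,320:420],None,fx=4,fy=4))
E
```

```text
dot (np.float64(1.162529374469085), np.float64(0.08870922287605253))
12 364.0833333333333 189.83333333333334
dot deg 65.38044672175708 0.08929140150220058
-53.370789075506934 -55.07197747629898 0.02389249060240766 24.1167
40.57198036972816 28.45
1.189916912490817 30.9667
```

View pics/s4.png

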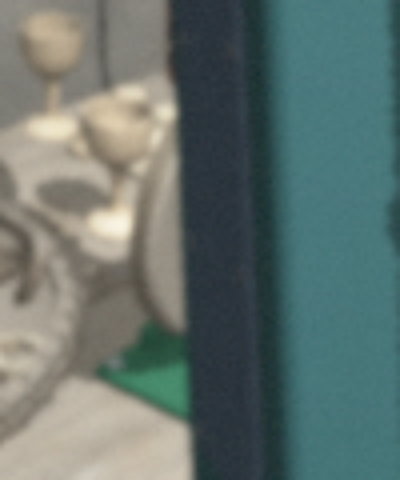

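```bash
python3 - <<'E'
from h import *
move_gripper(0.0);print(bnow(),current_finger_gap(),current_clock())
sweep([36,-36,0],"grip3")
print(bnow(),current_clock())
E
cat > an3.py <<'E'
from h import *
from scipy.optimize import least_squares
R=[json.loads(l) for l in open("log.jsonl")]
air=[r for r in R if r["tag"].startswith("air")]
sb=np.sin(np.radians([r["bm"] for r in air]));ft=np.polyfit(sb,np.array([r["s"][3:6] for r in air]),1)
F0=np.mean([r["s"][:3] for r in air],0)
off={"grip1":22.6+1.7,"grip2":65.4+54.3,"grip3":65.4+95.6-1.0}  # dot = bm+off
D=[]
for r in R:
    if r["tag"][:4]!="grip": continue
    b=np.radians(r["bm"]);s=np.array(r["s"]);F=s[:3]-F0;T=s[3:6]-(ft[0]*np.sin(b)+ft[1])
    Ft=F@(EY*np.cos(b)-EZ*np.sin(b));Fr=F@(EY*np.sin(b)+EZ*np.cos(b));Tq=-T@EX
    D.append((r["tag"],r["bm"],r["d"],Ft,Tq,Fr,r["bm"]+(off[r["tag"]] if r["tag"]!="grip1" else 24.1)))
for d in D:
    M=.295*d[3]+d[4];print(d[0],round(d[1]),d[2],"dot",round(d[6]),"Ft %.2f Tq %.2f Fr %.1f"%(d[3],d[4],d[5]),"M %.2f g %.2f"%(M,M-.5*d[2]))
E
python3 an3.py
```

```text
-0.059820112615328803 0.023888835175571436 32.0167
0.7573910763335117 38.6833
grip1 16 1.0 dot 40 Ft 4.43 Tq -0.53 Fr -8.2 M 0.78 g 0.28
grip1 24 1.0 dot 48 Ft 4.81 Tq -0.57 Fr -9.7 M 0.85 g 0.35
grip1 32 1.0 dot 56 Ft 5.11 Tq -0.63 Fr -10.8 M 0.88 g 0.38
grip1 41 1.0 dot 65 Ft 5.27 Tq -0.70 Fr -11.3 M 0.85 g 0.35
grip1 30 -1.0 dot 54 Ft 0.88 Tq -0.50 Fr -10.4 M -0.24 g 0.26
grip1 21 -1.0 dot 45 Ft 1.06 Tq -0.52 Fr -5.2 M -0.21 g 0.29
grip1 11 -1.0 dot 35 Ft 1.43 Tq -0.60 Fr -0.7 M -0.17 g 0.33
grip1 2 -1.0 dot 26 Ft 0.78 Tq -0.46 Fr 3.2 M -0.23 g 0.27
grip1 -8 -1.0 dot 16 Ft 0.16 Tq -0.35 Fr 5.8 M -0.31 g 0.19
grip1 -18 -1.0 dot 6 Ft -0.18 Tq -0.18 Fr 7.1 M -0.23 g 0.27
grip1 -27 -1.0 dot -3 Ft -0.79 Tq -0.11 Fr 8.5 M -0.34 g 0.16
grip1 -37 -1.0 dot -13 Ft -1.37 Tq 0.02 Fr 9.2 M -0.39 g 0.11
grip1 -47 -1.0 dot -23 Ft -2.81 Tq 0.21 Fr 10.1 M -0.62 g -0.12
grip1 -57 -1.0 dot -32 Ft -3.14 Tq 0.39 Fr 10.5 M -0.54 g -0.04
grip1 -46 1.0 dot -22 Ft 2.21 Tq -0.10 Fr 7.2 M 0.55 g 0.05
grip1 -36 1.0 dot -12 Ft 2.79 Tq -0.26 Fr 4.2 M 0.57 g 0.07
grip1 -26 1.0 dot -2 Ft 3.36 Tq -0.32 Fr 2.0 M 0
[... 1310 characters left out ...]
Fr -7.0 M -0.96 g -0.46
grip3 17 -1.0 dot 177 Ft -3.60 Tq 0.29 Fr -2.3 M -0.77 g -0.27
grip3 9 -1.0 dot 169 Ft -2.70 Tq 0.07 Fr 3.7 M -0.72 g -0.22
grip3 0 -1.0 dot 160 Ft -1.98 Tq -0.04 Fr 6.0 M -0.63 g -0.13
grip3 -9 -1.0 dot 151 Ft -1.42 Tq -0.09 Fr 7.5 M -0.51 g -0.01
grip3 -18 -1.0 dot 142 Ft -0.70 Tq -0.16 Fr 9.4 M -0.36 g 0.14
grip3 -27 -1.0 dot 133 Ft -0.42 Tq -0.23 Fr 10.5 M -0.35 g 0.15
grip3 -36 -1.0 dot 124 Ft 0.42 Tq -0.28 Fr 11.2 M -0.15 g 0.35
grip3 -25 1.0 dot 135 Ft 3.85 Tq -0.56 Fr 7.6 M 0.58 g 0.08
grip3 -17 1.0 dot 143 Ft 3.56 Tq -0.37 Fr 3.5 M 0.69 g 0.19
grip3 -8 1.0 dot 152 Ft 2.61 Tq -0.16 Fr 1.1 M 0.61 g 0.11
grip3 1 1.0 dot 161 Ft 2.16 Tq -0.01 Fr -1.0 M 0.63 g 0.13
```

Run:
```python
from h import *
R=[json.loads(l) for l in open("log.jsonl")]
air=[r for r in R if r["tag"].startswith("air")]
sb=np.sin(np.radians([r["bm"] for r in air]));ft=np.polyfit(sb,np.array([r["s"][3:6] for r in air]),1)
F0=np.mean([r["s"][:3] for r in air],0)
x=bnow();print(x,current_clock())
for d,n in ((.4,9),(-.4,16)):
  for i in range(n):
    x+=d; servo_line(*pose(np.radians(x)),rate=.012)
    s=samp2(4,.01);bm=bnow();b=np.radians(bm)
    F=s[:3]-F0;T=s[3:6]-(ft[0]*np.sin(b)+ft[1]);Ft=F@(EY*np.cos(b)-EZ*np.sin(b));Tq=-T@EX
    print("cmd %.2f act %.2f Ft %.2f Tq %.2f M %.2f tau"%(x,bm,Ft,Tq,.295*Ft+Tq),np.round(s[6:12],2),round(current_clock(),2))
```

```text
0.7573910763335117 38.6833
cmd 1.16 act 1.22 Ft -0.16 Tq -0.01 M -0.06 tau [ -1.51 -50.66 -24.93  -1.2    1.83   0.19] 39.01
cmd 1.56 act 1.42 Ft -1.47 Tq -0.00 M -0.44 tau [ -1.14 -50.7  -24.82  -1.06   1.92   0.19] 39.29
cmd 1.96 act 1.73 Ft -1.78 Tq 0.08 M -0.44 tau [ -0.94 -50.69 -24.78  -0.96   1.99   0.18] 39.58
cmd 2.36 act 2.08 Ft -2.12 Tq 0.16 M -0.46 tau [ -0.82 -50.65 -24.77  -0.9    2.03   0.18] 39.86
cmd 2.76 act 2.48 Ft -2.68 Tq 0.15 M -0.64 tau [ -0.79 -50.59 -24.78  -0.92   2.03   0.18] 40.14
cmd 3.16 act 2.87 Ft -2.28 Tq 0.15 M -0.52 tau [ -0.76 -50.53 -24.8   -0.94   2.03   0.18] 40.42
cmd 3.56 act 3.27 Ft -2.30 Tq 0.14 M -0.54 tau [ -0.73 -50.47 -24.81  -0.96   2.03   0.18] 40.71
cmd 3.96 act 3.68 Ft -2.19 Tq 0.16 M -0.48 tau [ -0.7  -50.42 -24.83  -0.97   2.03   0.18] 40.99
cmd 4.36 act 4.06 Ft -1.93 Tq 0.16 M -0.41 tau [ -0.64 -50.37 -24.83  -0.97   2.04   0.17] 41.27
cmd 3.96 act 4.10 Ft 0.58 Tq 0.03 M 0.20 tau [ -2.27 -49.8  -25.25  -1.49   1.78   0.17] 41.56
cmd 3.56 act 3.82 Ft 1.26 Tq -0.01 M 0.37 tau [ -2.55 -49.76 -25.31  -1.59   1.7    0.17] 41.84
cmd 3.1
[... 647 characters left out ...]
.58   0.18] 43.83
cmd 0.36 act 0.71 Ft 1.38 Tq -0.10 M 0.30 tau [ -2.92 -50.1  -25.21  -1.56   1.57   0.18] 44.11
cmd -0.04 act 0.32 Ft 1.90 Tq -0.15 M 0.41 tau [ -2.93 -50.16 -25.19  -1.54   1.57   0.18] 44.39
cmd -0.44 act -0.07 Ft 1.50 Tq -0.12 M 0.32 tau [ -2.95 -50.22 -25.16  -1.52   1.57   0.18] 44.67
cmd -0.84 act -0.47 Ft 2.28 Tq -0.17 M 0.50 tau [ -3.   -50.26 -25.15  -1.53   1.55   0.18] 44.96
cmd -1.24 act -0.82 Ft 1.56 Tq -0.18 M 0.28 tau [ -3.04 -50.32 -25.14  -1.53   1.54   0.19] 45.24
cmd -1.64 act -1.26 Ft 1.60 Tq -0.17 M 0.30 tau [ -3.05 -50.39 -25.11  -1.5    1.54   0.19] 45.52
cmd -2.04 act -1.64 Ft 1.72 Tq -0.17 M 0.34 tau [ -3.06 -50.46 -25.08  -1.48   1.54   0.19] 45.81
```

```bash
cat >> an3.py <<'E'
th=np.radians([d[6] for d in D]);dd=np.array([d[2] for d in D]);Ft=np.array([d[3] for d in D]);Tq=np.array([d[4] for d in D]);Fr=np.array([d[5] for d in D])
tg=np.array([d[0] for d in D])
def fit(sel,L,nm):
    f=lambda p:((L*Ft+Tq-dd*p[1]-p[0]*np.sin(th+p[2])-p[3]))[sel]
    s=least_squares(f,[.4,.5,.3,0],loss="soft_l1",f_scale=.1);h=np.degrees(s.x[2])%360
    print(nm,L,"T %.2f drag %.2f bias %.2f bottom at dot=%.1f"%(s.x[0],s.x[1],s.x[3],180-h),"rms",np.sqrt(np.mean(s.fun**2)).round(3))
al=np.ones(len(D),bool)
for L in (.23,.26,.295,.33): 
    fit(al,L,"all");fit(dd>0,L,"up");fit(dd<0,L,"down")
E
python3 an3.py | tail -12
```

```text
all 0.23 T 0.22 drag 0.41 bias -0.02 bottom at dot=156.1 rms 0.068
up 0.23 T 0.23 drag -1.41 bias 1.79 bottom at dot=162.1 rms 0.062
down 0.23 T 0.20 drag -1.95 bias -2.38 bottom at dot=146.3 rms 0.07
all 0.26 T 0.33 drag 0.47 bias -0.02 bottom at dot=156.9 rms 0.073
up 0.26 T 0.34 drag 3.98 bias -3.54 bottom at dot=160.7 rms 0.068
down 0.26 T 0.32 drag 0.98 bias 0.49 bottom at dot=151.4 rms 0.076
all 0.295 T 0.46 drag 0.54 bias -0.03 bottom at dot=157.3 rms 0.081
up 0.295 T 0.46 drag 6.00 bias -5.49 bottom at dot=159.9 rms 0.076
down 0.295 T 0.46 drag -0.03 bias -0.59 bottom at dot=154.0 rms 0.084
all 0.33 T 0.59 drag 0.61 bias -0.03 bottom at dot=157.5 rms 0.089
up 0.33 T 0.59 drag 0.69 bias -0.12 bottom at dot=159.4 rms 0.085
down 0.33 T 0.60 drag -3.17 bias -3.81 bottom at dot=155.4 rms 0.092
```

Run:
```python
from h import *
for x in (-3.5,-4.8): servo_line(*pose(np.radians(x)),rate=.015)
sleep(.5); a=bnow(); sleep(.5)
p=np.array(current_position());g=p+ .019*(EY*np.sin(np.radians(a))+EZ*np.cos(np.radians(a)))
print(a,bnow(),current_finger_gap(),np.linalg.norm(g-AX),np.round(current_force(),2),np.abs(current_qvel()).max(),current_clock())
c=capture("wrist");cv2.imwrite("pics/w5.png",c["image"]);c=capture("top");cv2.imwrite("pics/t5.png",c["image"])
```

```text
-4.28938304993779 -4.309068876581532 0.02397927808011119 0.10179878336853655 [4.89 1.57 0.73] 0.0028859573830984507 47.375
```

View pics/w5.png

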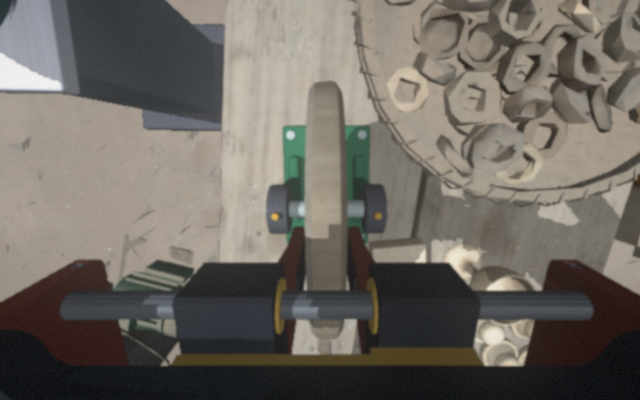

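View pics/t5.png

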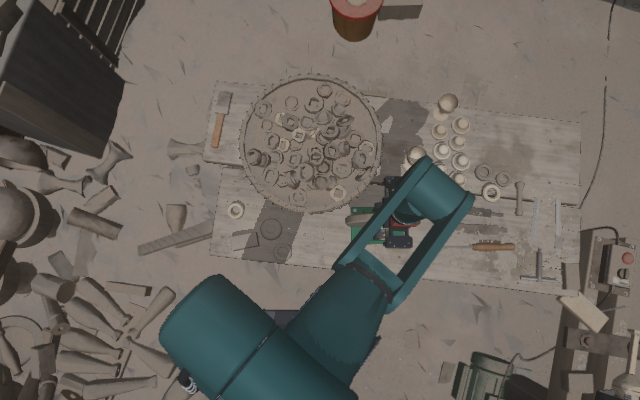

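The wrist picture shows both fingers closed on the rim at about columns 295 and 360. In the top picture, the ring at (235,210) and the other visible bystanders are where they started.

```bash
python3 -c "
from bench import *
close_job();print(current_clock())"
```

```text
the job is handed in; nothing more can be done
the job is handed in; nothing more can be done
```

I turned the blank by its rim over about 230° using three grips, worked out the heavy side, and handed the job in with it held at the bottom. The interface gives no verdict, so I can't confirm the result. The last clock reading before handing in was 47.4 s of the 72 s allowed.

**Heavy side:** A fit to all the sweeps puts it at the bottom when the red dot stands about 157° from the top. Fits to single directions ranged from about 146° to 162°. For the most believable lever arm the fit gives a pull of roughly 0.33–0.46 N m and a drag of about 0.5 N m, matching the stated values. I finished with the dot at about 156°, which should be within a few degrees of straight down.

**Last checks:**
- **Grip:** the finger gap was 24.0 mm and the grasp point 102 mm from the axle.
- **Stillness:** the arm was at rest; over half a second its position changed by 0.02°.
- **Bystanders:** those visible in the top picture had not moved. The arm hid the offcut and part of the goblet, so I didn't see them at the end.

**What disagreed or stayed unchecked:**
- **Normal sweeps:** the readings after each step came out with the opposite sign to plain resistance, because the arm overshot slightly. A slow back-and-forth test settled the sign. It alone placed the bottom about 3–5° from the fit, so I finished close to the fit and slightly toward that result.
- **Joint torques:** working the moment out from these was spoiled by joint friction, so I didn't use it.
- **Red dot:** the arm hid it at the end, so its final angle comes from the arm's position, not a picture.

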